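Load the colouring tray at the sweet-boiling table

ROBOT

A 7-joint arm with a two-finger parallel gripper is mounted at the origin on the work surface. World frame = base frame: x ahead of the robot, y to its left, z up, the work surface at z = 0. Lengths are in mm, angles in rad, forces in N, time in s.
With the tool pointing down it reaches from about 425 to 950 mm from the base axis. Payload 4.7 kg.
Tool frame: the origin (TCP) lies midway between the tips of the shut fingers; the grasp point (between the pads) lies behind it (ctrl.pinch_z is the z of the grasp point in the tool frame, in mm); z points along the fingers, y is the line along which they close (so a half turn about z gives the same grasp; the last joint's range is limited). The gripper opens to 85 mm and grips with 20 to 120 N. Pads are 22 mm wide; open, the fingers measure 114 mm over their backs; the gripper's body (76 mm by 85 mm) begins 54 mm behind the grasp point. The pads swing forward as they close: fully open they stand 13 mm farther back than shut.
Start: joints at [1.129, 0.469, -0.049, 1.532, 0.024, 1.141, -0.082], TCP at [270.84, -618.299, 231.335] pointing down, gripper open.
Joint ranges: [-2.59, 2.59], [-0.33, 1.99], [-1.39, 1.29], [0.1, 2.45], [-1.04, 4.18], [0.21, 1.99], [-2.66, 2.66]. Speed limits (rad/s): [2.57, 2.57, 3.14, 3.14, 3.14, 3.14, 3.14].

INTERFACE

Orientations are given as a 3x3 rotation matrix whose columns are the frame's x, y, z axes.
In Python, from station import ctrl, optics gives the robot as it stands.
- The arm moves only by the tool carry_out, never from a script. Its arguments are lists of equal length, an entry for each row: "delta_pos": the shift along the tool's x, y, z in units of 10 cm (1.0 is 10 cm), a list of three; "yaw": the turn about the tool's z in units of 0.08 rad (1.0 is 0.08 rad); "gripper": the closure, from 0 (fully open) to 1 (shut). In form: {"delta_pos": [[dx, dy, dz], ...], "yaw": [yaw, ...], "gripper": [gripper, ...]}. A call has 1 to 8 rows; each row shifts and turns the commanded pose from where the row before left it, along the tool's axes as they then stand; what a row does not reach is not made up. A row lasts 1/10 s, in which the tool goes at most 50 mm and 8.59 degrees, less where a joint would pass 70% of its speed; a pose out of reach is approached as far as the arm can. A call with a number of a shift or a turn outside -1 to 1 is refused whole. A call with a gripper value outside its range is refused whole. The fingers move at their own pace and stop on an object; "newtons" is the grip in N (left out, the last holds). Time passes only in rows, so rows that do not move let the fingers close. It gives the time, the measured TCP pose, the force, the opening and the grip force at its end, in the units of the state.
- ctrl.sense(): the state, without advancing time (a new reading comes with each control period).
- optics.snapshot(name): name is "scene" or "top"; returns a dict with "image" (420x560x3 uint8, blue, green, red), "z_map" (420x560 float32, mm along the optical axis (not along the pixel's ray), 0 where there is no reading), "fx", "fy", "cx", "cy" (pixels), "eye" and "attitude" of the camera in the world. Camera axes: x right, y up, looking along -z (the intrinsics and any distortion apply to the point x, -y, -z); pixel columns grow to the right and rows downward; lengths in mm; the calibration is good to about 2 mm. A picture is of the moment at which its call begins.
- ctrl.finish_job(): hands the job in; it is judged then, once.
The state is a dict: "t": time; "joint_positions": joint angles; "joint_velocities": joint speeds; "joint_torque": joint torques, N m; "position": TCP position; "tool_rot": TCP orientation; "wrist_force": force on the tool from outside, world axes, zero at the start; "torque": the same for the moment, N m; "finger_gap": opening from 0.0 (shut) to 1.0 (fully open); "grasp_force": force on a finger pad.
Only numpy, scipy, OpenCV 4.12 (cv2) and the standard library are available. Lean on these libraries where they do the work, as an engineer would, in place of code of your own. Each camera call takes 0.05 s, during which the arm holds its last target. There are 200 camera calls.

TASK

Gather the four black colouring bottles into the steel bottle tray, each standing upright in its own bay on the pad of the same colour as its cap. Set each one down rather than dropping it, and leave the two white bottles standing where they are.

Things in the scene. Friction and masses are not known exactly. Their poses are not given: they have to be found in the camera images.
- black_red_center (a point): Colouring bottle with BLACK body and red cap, to be put in the tray. 90 mm tall overall: round body 46 mm across up to 46 mm high, sloping in to a narrow neck, screw cap 28 mm across from 60 to 90 mm high. Stands upright; 0.08 to 0.15 kg. The point is on its axis, half-way up (45 mm above its underside); z is its axis, upward.
- black_yellow_center (a point): Colouring bottle with BLACK body and yellow cap, to be put in the tray. 90 mm tall overall: round body 46 mm across up to 46 mm high, sloping in to a narrow neck, screw cap 28 mm across from 60 to 90 mm high. Stands upright; 0.08 to 0.15 kg. The point is on its axis, half-way up (45 mm above its underside); z is its axis, upward.
- black_green_center (a point): Colouring bottle with BLACK body and green cap, to be put in the tray. 90 mm tall overall: round body 46 mm across up to 46 mm high, sloping in to a narrow neck, screw cap 28 mm across from 60 to 90 mm high. Stands upright; 0.08 to 0.15 kg. The point is on its axis, half-way up (45 mm above its underside); z is its axis, upward.
- black_blue_center (a point): Colouring bottle with BLACK body and blue cap, to be put in the tray. 90 mm tall overall: round body 46 mm across up to 46 mm high, sloping in to a narrow neck, screw cap 28 mm across from 60 to 90 mm high. Stands upright; 0.08 to 0.15 kg. The point is on its axis, half-way up (45 mm above its underside); z is its axis, upward.
- white_red_center (a point): Flavour bottle with WHITE body and red cap, a look-alike that stays where it stands. Same shape and size as the black bottles: 90 mm tall overall: round body 46 mm across up to 46 mm high, sloping in to a narrow neck, screw cap 28 mm across from 60 to 90 mm high. Stands upright; 0.08 to 0.15 kg. The point is on its axis, half-way up (45 mm above its underside); z is its axis, upward.
- white_blue_center (a point): Flavour bottle with WHITE body and blue cap, a look-alike that stays where it stands. Same shape and size as the black bottles: 90 mm tall overall: round body 46 mm across up to 46 mm high, sloping in to a narrow neck, screw cap 28 mm across from 60 to 90 mm high. Stands upright; 0.08 to 0.15 kg. The point is on its axis, half-way up (45 mm above its underside); z is its axis, upward.
- pad_red_top (a point): Red square pad, 60 x 60 mm, 4 mm thick, fixed on the floor of one bay of the fixed steel bottle tray; the point is the centre of its upper face, 8 mm above the table. The tray is 72 x 284 mm outside, its four bays lie in a row with 70 mm between centres, each 64 mm wide across the tray and about 66 mm along it, with 4 mm walls that rise 25 mm above the table. Axes: y runs along the row of bays, x across the tray, z up. Which pad is in which bay changes.
- pad_yellow_top (a point): Yellow square pad, 60 x 60 mm, 4 mm thick, fixed on the floor of one bay of the fixed steel bottle tray; the point is the centre of its upper face, 8 mm above the table. The tray is 72 x 284 mm outside, its four bays lie in a row with 70 mm between centres, each 64 mm wide across the tray and about 66 mm along it, with 4 mm walls that rise 25 mm above the table. Axes: y runs along the row of bays, x across the tray, z up. Which pad is in which bay changes.
- pad_green_top (a point): Green square pad, 60 x 60 mm, 4 mm thick, fixed on the floor of one bay of the fixed steel bottle tray; the point is the centre of its upper face, 8 mm above the table. The tray is 72 x 284 mm outside, its four bays lie in a row with 70 mm between centres, each 64 mm wide across the tray and about 66 mm along it, with 4 mm walls that rise 25 mm above the table. Axes: y runs along the row of bays, x across the tray, z up. Which pad is in which bay changes.
- pad_blue_top (a point): Blue square pad, 60 x 60 mm, 4 mm thick, fixed on the floor of one bay of the fixed steel bottle tray; the point is the centre of its upper face, 8 mm above the table. The tray is 72 x 284 mm outside, its four bays lie in a row with 70 mm between centres, each 64 mm wide across the tray and about 66 mm along it, with 4 mm walls that rise 25 mm above the table. Axes: y runs along the row of bays, x across the tray, z up. Which pad is in which bay changes.

How it is judged:
By the outcome, as a careful person would: the job done as asked, in the order asked, and still so for the second after the job is handed in, with the robot touching nothing.
It also fails if it takes over 112 s, if anything falls off the work surface, if the arm or the gripper's body presses on something with over 40 N, if the wrist force passes 120 N, or if a joint passes its speed limit or range.

## Working session

There is one attempt and no reset: what is moved stays moved. The work goes in short steps, Python scripts to look and compute and a tool call to move; the robot and the scene stay as the last step left them, time stands still between calls to the robot, and variables do not carry over. Pictures are saved under pics/ and viewed, at most 14 in all, crops included, and the job is handed in when it is done.

Besides the shell and the picture viewer there is one more tool, called as name(argument=value, ...) on one line, values as JSON. carry_out: Moves the arm, as the interface text tells. Shifts and turns lie within -1 to 1; 1 stands for 10 cm of shift or 0.08 rad of turn. Its arguments: {"type":"object","properties":{"delta_pos":{"type":"array","items":{"type":"array","items":{"type":"number"}}},"yaw":{"type":"array","items":{"type":"number"}},"gripper":{"type":"array","items":{"type":"number"}},"newtons":{"type":"number"}},"required":["delta_pos","yaw","gripper"]}

```bash
mkdir -p pics; ls; python3 - <<'E'
from station import ctrl, optics
import cv2,numpy as np
s=ctrl.sense();print(s['t'],s['position'],np.round(s['tool_rot'],3).tolist(),s['finger_gap'],ctrl.pinch_z)
for n in("scene","top"):
    d=optics.snapshot(n);cv2.imwrite(f"pics/{n}0.png",d['image']);np.savez(f"{n}0.npz",**d)
    print({k:v for k,v in d.items() if k not in("image","z_map")})
E
```

```text
pics
0.0 [ 270.57576716 -617.75652339  230.28743189] [[0.916, 0.401, -0.001], [0.401, -0.916, 0.002], [-0.0, -0.002, -1.0]] 0.9952164998958936 -18.700000000000003
{'fx': 442.8827355000754, 'fy': 442.8827355000754, 'cx': 282.99242198305217, 'cy': 209.0835579040422, 'eye': array([1173.96056548, -645.49025541,  610.79243991]), 'attitude': array([[ 0.70570351, -0.35573969,  0.61272492],
       [ 0.70844839,  0.36545188, -0.60377629],
       [-0.00913428,  0.86017103,  0.50992388]])}
{'fx': 380.6987988460589, 'fy': 380.6987988460589, 'cx': 284.18747180621057, 'cy': 210.5055621888961, 'eye': array([399.42272657,   5.00100943, 938.32974763]), 'attitude': array([[-0.0061746 ,  0.98779502, -0.15563699],
       [-0.99994365, -0.00475512,  0.00949111],
       [ 0.00863519,  0.15568682,  0.98776872]])}
```

View pics/scene0.png

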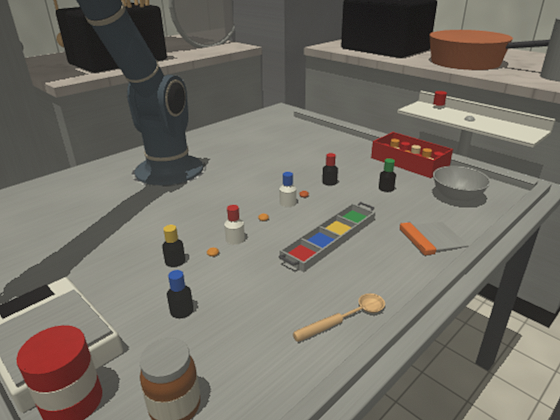

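View pics/top0.png

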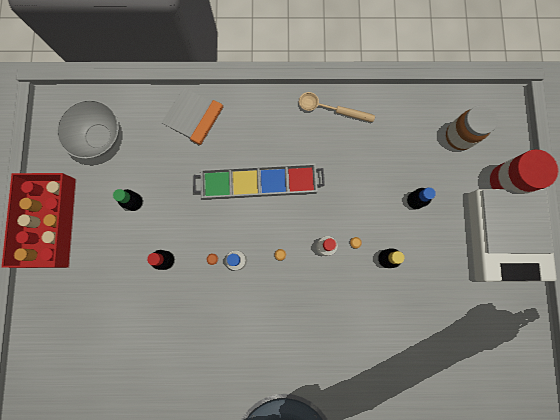

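The top view shows the black bottles' caps at red (155,259), green (122,197), blue (427,195) and yellow (396,258). The white bottles are at (235,260) and (328,245). The pads are green (217,183), yellow (245,182), blue (273,181) and red (301,180).

```bash
cat > h.py <<'E'
import numpy as np,cv2
from station import ctrl,optics
def cloud(d):
    v,u=np.mgrid[:420,:560];z=d['z_map'].astype(float)
    p=np.stack([(u-d['cx'])/d['fx']*z,-(v-d['cy'])/d['fy']*z,-z],-1)
    return p@np.array(d['attitude']).T+np.array(d['eye'])
HUE=dict(red=(172,8),yellow=(18,34),green=(45,80),blue=(100,125))
def mask(d,c):
    h,s,v=cv2.split(cv2.cvtColor(d['image'],cv2.COLOR_BGR2HSV));a,b=HUE[c]
    return (((h>=a)|(h<=b)) if a>b else ((h>=a)&(h<=b)))&(s>120)&(v>60)
def blobs(d,lo,hi,minn=10):
    P=cloud(d);out=[]
    for c in HUE:
        m=(mask(d,c)&(P[...,2]>lo)&(P[...,2]<hi)).astype(np.uint8)
        n,L,st,ce=cv2.connectedComponentsWithStats(m)
        for i in range(1,n):
            if st[i,4]>=minn:
                q=P[L==i];(cx,cy),r=cv2.minEnclosingCircle(q[:,:2].astype(np.float32))
                out.append((c,st[i,4],np.round(ce[i]),np.round(q.mean(0),1),np.round([cx,cy,r],1),np.round(np.ptp(q,0))))
    return out
E
python3 - <<'E'
from h import *
for n in("top","scene"):
    d=dict(np.load(n+"0.npz"));print(n)
    for lo,hi in((84,96),(2,16)):
        for b in blobs(d,lo,hi):
            if abs(b[3][1])<450 and b[3][0]>300: print(lo,*b)
E
```

```text
top
84 red 111 [329. 244.] [ 456.9 -103.6   89.4] [ 457.  -104.4   13.5] [27. 25.  9.]
84 red 129 [154. 259.] [427.2 285.7  89.5] [427.3 286.3  13.9] [24. 27.  9.]
84 yellow 120 [397. 257.] [ 427.4 -254.    89.3] [ 427.6 -254.7   13.5] [27. 25.  9.]
84 green 120 [119. 195.] [570.6 369.7  89.5] [571.  370.8  14.2] [24. 27.  9.]
84 blue 109 [429. 193.] [ 572.1 -333.    89.4] [ 571.9 -333.5   13.3] [24. 25.  8.]
84 blue 122 [233. 259.] [424.2 110.6  89.8] [424.2 110.9  13.8] [24. 27. 10.]
2 red 543 [301. 179.] [626.  -45.5   7.5] [627.2 -45.6  40.8] [61. 62. 11.]
2 yellow 531 [245. 182.] [618.9  94.    7.7] [620.3  93.2  40.3] [60. 61. 10.]
2 yellow 54 [356. 242.] [ 467.2 -178.6   11. ] [ 468.3 -179.9   11.2] [22. 20.  7.]
2 yellow 52 [280. 254.] [437.9   6.2  11.5] [437.8   6.4   9.9] [17. 17.  6.]
2 green 515 [217. 184.] [615.2 163.8   7.7] [615.  163.1  39.8] [59. 59. 10.]
2 blue 532 [273. 180.] [622.5  24.3   7.5] [622.7  24.1  40.2] [59. 60. 10.]
scene
84 red 38 [330. 156.] [430.7 282.3  88.7] [427.7 285.2  15.7] [25. 29.  7.]
84 red 77 [232. 209.] [ 460.6 -108.    88.8] [ 459.7 -106.2   14.8] [27. 29.  8.]
84 yellow 90 [169. 229.] [ 430.8 -258.    88.6] [ 427.8 -257.2   15.5] [29. 26.  7.]
84 green 34 [389. 161.] [572.  368.8  89.2] [572.5 367.9  14.2] [25. 28.  7.]
84 blue 52 [287. 175.] [427.5 106.4  88.7] [426.6 109.1  15.5] [27. 29.  8.]
84 blue 134 [175. 276.] [ 575.4 -337.2   89.1] [ 574.  -336.5   14.5] [27. 27.  7.]
2 red 235 [301. 252.] [617.6 -39.3   7.9] [616.1 -37.6  31. ] [50. 48.  7.]
2 yellow 186 [338. 227.] [610.2 101.4   7.7] [611.5 102.   31.8] [51. 50.  7.]
2 green 133 [354. 216.] [606.9 172.2   7.8] [606.9 171.2  28.7] [46. 43.  6.]
2 blue 207 [320. 240.] [614.3  30.4   7.7] [616.5  31.   31.9] [48. 49.  5.]
```

carry_out(delta_pos=[[0, 0, 0], [0, 0, 0], [0, 0, 0], [0, 0, 0], [0, 0, 0], [0, 0, 0], [0, 0, 0], [0, 0, 0]], yaw=[-1, -1, -1, -1, -1, -1, -1, -1], gripper=[0, 0, 0, 0, 0, 0, 0, 0], newtons=40)

```text
t: 0.9
position: [270.6, -618.0, 230.7]
tool_rot: [[0.492, 0.87, -0.0], [0.87, -0.492, 0.001], [0.001, -0.001, -1.0]]
wrist_force: [-0.3, 1.1, 0.1]
finger_gap: 0.997
grasp_force: 0.0
```

carry_out(delta_pos=[[0, 0, 0], [0, 0, 0], [0, 0, 0], [0, 0, 0], [0, 0, 0], [0, 0, 0], [0, 0, 0], [0, 0, 0]], yaw=[-1, -1, -1, -1, -1, -1, -0.5, 0], gripper=[0, 0, 0, 0, 0, 0, 0, 0])

```text
t: 1.7
position: [270.6, -618.0, 230.7]
tool_rot: [[-0.002, 1.0, -0.0], [1.0, 0.002, 0.001], [0.001, -0.0, -1.0]]
wrist_force: [-1.3, 0.2, 0.8]
finger_gap: 1.001
grasp_force: 0.0
```

carry_out(delta_pos=[[0.3, 0.3, 0], [0.3, 0.3, 0], [0.3, 0.3, 0], [0.3, 0.3, 0], [0.3, 0.3, 0], [0.3, 0.3, 0], [0.3, 0.3, 0], [0.3, 0.3, 0]], yaw=[0, 0, 0, 0, 0, 0, 0, 0], gripper=[0, 0, 0, 0, 0, 0, 0, 0])

```text
t: 2.5
position: [511.2, -376.5, 231.2]
tool_rot: [[-0.001, 1.0, -0.0], [1.0, 0.001, -0.0], [-0.0, -0.0, -1.0]]
wrist_force: [1.0, -0.9, 0.6]
finger_gap: 1.001
grasp_force: 0.0
```

carry_out(delta_pos=[[0.22, 0.31, 0], [0.21, 0.31, 0], [0, 0, 0.3], [0, 0, 0.3], [0, 0, 0], [0, 0, 0]], yaw=[0, 0, 0, 0, 0, 0], gripper=[0, 0, 0, 0, 0, 0])

```text
t: 3.1
position: [572.1, -334.9, 171.3]
tool_rot: [[-0.001, 1.0, -0.001], [1.0, 0.001, 0.0], [0.0, -0.001, -1.0]]
wrist_force: [0.8, 0.5, 1.0]
finger_gap: 0.996
grasp_force: 0.0
```

carry_out(delta_pos=[[0, 0, 0.3], [0, 0, 0.3], [0, 0, 0.3], [0, 0, 0.24], [0, 0, 0]], yaw=[0, 0, 0, 0, 0], gripper=[0, 0, 0, 0, 0])

```text
t: 3.6
position: [570.9, -334.7, 55.8]
tool_rot: [[-0.001, 1.0, -0.003], [1.0, 0.001, 0.002], [0.002, -0.003, -1.0]]
wrist_force: [-1.2, -0.0, 0.1]
finger_gap: 1.0
grasp_force: 0.0
```

carry_out(delta_pos=[[0, 0, 0], [0, 0, 0], [0, 0, 0], [0, 0, 0], [0, 0, 0], [0, 0, 0], [0, 0, 0], [0, 0, 0]], yaw=[0, 0, 0, 0, 0, 0, 0, 0], gripper=[1, 1, 1, 1, 1, 1, 1, 1])

```text
t: 4.4
position: [573.0, -335.1, 58.8]
tool_rot: [[-0.002, 1.0, 0.002], [1.0, 0.002, -0.001], [-0.001, 0.002, -1.0]]
wrist_force: [-0.9, -0.2, 7.8]
finger_gap: 0.313
grasp_force: 39.2
```

Gripped; the gap of 0.31 matches the 28 mm cap. I'll lift it and look.

carry_out(delta_pos=[[0, 0, -0.15], [0, 0, -0.3], [0, 0, -0.3], [0, 0, -0.3], [0, 0, 0], [0, 0, 0]], yaw=[0, 0, 0, 0, 0, 0], gripper=[1, 1, 1, 1, 1, 1])

```text
t: 5.0
position: [572.4, -334.7, 163.4]
tool_rot: [[-0.002, 1.0, 0.001], [1.0, 0.002, -0.001], [-0.001, 0.001, -1.0]]
wrist_force: [-0.7, -0.9, -0.9]
finger_gap: 0.313
grasp_force: 39.5
```

```bash
python3 - <<'E'
from h import *
d=optics.snapshot("scene");i=d['image'][80:400,60:420]
cv2.imwrite("pics/lift.png",cv2.resize(i,None,fx=1.8,fy=1.8));s=ctrl.sense();print(s['t'],s['position'],s['wrist_force'],s['finger_gap'])
E
```

```text
5.05 [ 571.62644038 -334.46698215  162.02627563] [ 0.04946314 -0.16668655 -1.77635786] 0.3189037488216172
```

View pics/lift.png

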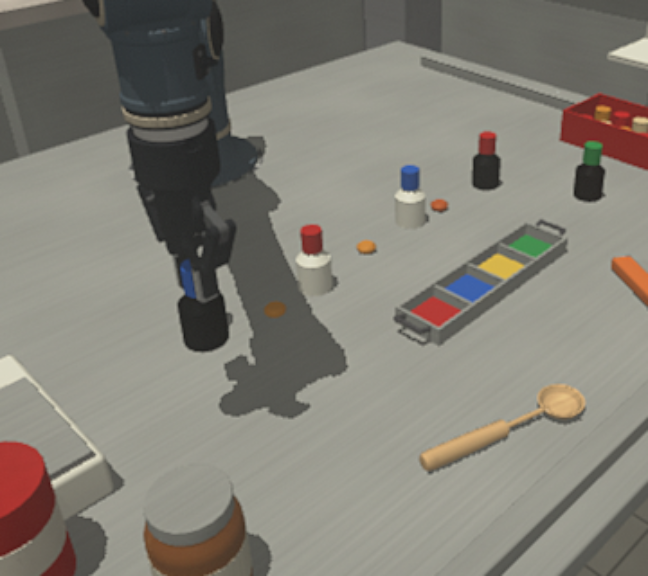

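The blue bottle hangs upright in the gripper, around (200,310) in the crop. I'll carry it to the blue pad.

carry_out(delta_pos=[[0.44, 0.06, 0], [0.45, 0.06, 0], [0.45, 0.06, 0], [0.45, 0.06, 0], [0.45, 0.06, 0], [0.45, 0.06, 0], [0.45, 0.07, 0], [0.44, 0.07, 0]], yaw=[0, 0, 0, 0, 0, 0, 0, 0], gripper=[1, 1, 1, 1, 1, 1, 1, 1])

```text
t: 5.85
position: [620.4, 25.1, 160.7]
tool_rot: [[-0.002, 1.0, -0.003], [1.0, 0.002, -0.0], [-0.0, -0.003, -1.0]]
wrist_force: [0.2, -0.3, 0.3]
finger_gap: 0.312
grasp_force: 39.5
```

carry_out(delta_pos=[[0, 0, 0], [0, 0, 0], [0, 0, 0], [0, 0, 0.25], [0, 0, 0.2], [0, 0, 0], [0, 0, 0], [0, 0, 0]], yaw=[0, 0, 0, 0, 0, 0, 0, 0], gripper=[1, 1, 1, 1, 1, 1, 1, 1])

```text
t: 6.65
position: [622.4, 22.7, 118.4]
tool_rot: [[-0.001, 1.0, 0.002], [1.0, 0.001, -0.0], [-0.0, 0.002, -1.0]]
wrist_force: [0.1, 0.4, -1.1]
finger_gap: 0.315
grasp_force: 39.6
```

```bash
cat >> h.py <<'E'
def avg(n=1):
    s=ctrl.sense();return s['t'],np.round(s['position'],1),np.round(s['wrist_force'],1),round(s['finger_gap'],3)
E
python3 - <<'E'
from h import *
d=optics.snapshot("top");cv2.imwrite("pics/pl.png",cv2.resize(d['image'][120:280,100:440],None,fx=2.2,fy=2.2))
print(avg())
P=cloud(d);h=cv2.cvtColor(d['image'],cv2.COLOR_BGR2HSV)
for b in blobs(d,2,16): print(*b)
E
```

```text
(6.7, array([622.4,  23. , 118.6]), array([ 1.2,  0.8, -0.4]), 0.316)
red 64 [493. 179.] [ 624.6 -529.     9.1] [ 629.  -538.2   30.2] [59. 21. 14.]
red 1227 [ 39. 223.] [519.1 598.8   5.3] [521.9 594.4 113.4] [212.  88.  14.]
red 231 [ 70. 222.] [520.5 519.8   9.7] [521.4 519.9 108.1] [216.   5.  14.]
red 11 [ 49. 267.] [411.2 561.2  10.1] [411.2 561.1   8.5] [ 0. 17. 11.]
yellow 525 [245. 182.] [618.9  94.2   7.8] [618.8  93.8  39.8] [57. 61. 10.]
yellow 14 [ 39. 208.] [555.6 598.9  10.7] [556.1 602.3  10.2] [17. 12.  8.]
yellow 65 [280. 254.] [438.1   6.5  11.4] [437.8   6.   11.2] [20. 22.  7.]
green 511 [217. 184.] [615.1 164.    7.7] [615.5 163.6  39.7] [59. 59. 11.]
blue 79 [264. 184.] [613.   47.2   7.6] [621.1  44.9  29.5] [57. 20.  8.]
```

View pics/pl.png

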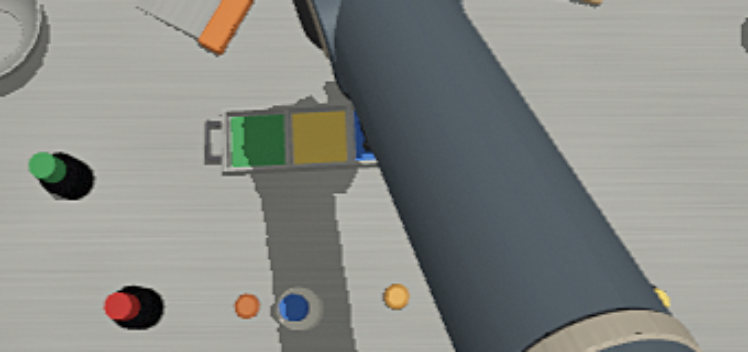

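The arm hides the bottle in this view, but the tool sits over the blue pad, between the blue sliver at (365,140) and the red bay. Lowering now.

carry_out(delta_pos=[[0, 0, 0.15], [0, 0, 0.15], [0, 0, 0.1], [0, 0, 0.05], [0, 0, 0], [0, 0, 0.02], [0, 0, 0], [0, 0, 0]], yaw=[0, 0, 0, 0, 0, 0, 0, 0], gripper=[1, 1, 1, 1, 1, 1, 1, 1])

```text
t: 7.5
position: [621.9, 23.5, 70.8]
tool_rot: [[-0.002, 1.0, 0.001], [1.0, 0.002, -0.0], [-0.0, 0.001, -1.0]]
wrist_force: [0.2, 0.5, -1.0]
finger_gap: 0.313
grasp_force: 39.6
```

carry_out(delta_pos=[[0, 0, 0.02], [0, 0, 0], [0, 0, 0]], yaw=[0, 0, 0], gripper=[1, 1, 1])

```text
t: 7.8
position: [621.6, 23.4, 68.4]
tool_rot: [[-0.002, 1.0, 0.0], [1.0, 0.002, -0.0], [-0.0, 0.0, -1.0]]
wrist_force: [0.1, -0.6, -1.7]
finger_gap: 0.316
grasp_force: 39.6
```

carry_out(delta_pos=[[0, 0, 0.02], [0, 0, 0], [0, 0, 0]], yaw=[0, 0, 0], gripper=[1, 1, 1])

```text
t: 8.1
position: [621.9, 23.5, 66.8]
tool_rot: [[-0.002, 1.0, 0.001], [1.0, 0.002, -0.0], [-0.0, 0.001, -1.0]]
wrist_force: [-0.2, -0.9, 4.2]
finger_gap: 0.314
grasp_force: 39.8
```

Contact. Release slowly, then rise.

carry_out(delta_pos=[[0, 0, 0], [0, 0, 0], [0, 0, 0], [0, 0, 0], [0, 0, 0], [0, 0, 0], [0, 0, 0], [0, 0, 0]], yaw=[0, 0, 0, 0, 0, 0, 0, 0], gripper=[0.65, 0.6, 0.55, 0.45, 0.3, 0.1, 0, 0])

```text
t: 8.9
position: [621.6, 23.4, 66.3]
tool_rot: [[-0.002, 1.0, 0.0], [1.0, 0.002, -0.0], [-0.0, 0.0, -1.0]]
wrist_force: [-0.9, -0.3, -0.1]
finger_gap: 1.001
grasp_force: 0.0
```

carry_out(delta_pos=[[0, 0, 0], [0, 0, 0], [0, 0, -0.1], [0, 0, -0.3], [0, 0, -0.3], [0, 0, -0.35], [0, 0, 0]], yaw=[0, 0, 0, 0, 0, 0, 0], gripper=[0, 0, 0, 0, 0, 0, 0])

```text
t: 9.6
position: [625.0, 24.3, 177.6]
tool_rot: [[-0.002, 1.0, 0.011], [1.0, 0.002, 0.001], [0.001, 0.011, -1.0]]
wrist_force: [1.1, -0.3, 0.0]
finger_gap: 0.994
grasp_force: 0.0
```

carry_out(delta_pos=[[-0.35, -0.24, 0], [-0.35, -0.24, 0], [-0.35, -0.24, 0], [-0.35, -0.24, 0], [-0.35, -0.24, 0], [-0.35, -0.24, 0], [-0.35, -0.25, 0], [-0.34, -0.25, 0]], yaw=[0, 0, 0, 0, 0, 0, 0, 0], gripper=[0, 0, 0, 0, 0, 0, 0, 0])

```text
t: 10.4
position: [426.8, -257.3, 171.5]
tool_rot: [[-0.002, 1.0, 0.0], [1.0, 0.002, -0.0], [-0.0, 0.0, -1.0]]
wrist_force: [-0.0, 0.5, -0.2]
finger_gap: 0.994
grasp_force: 0.0
```

carry_out(delta_pos=[[0, 0, 0], [0, 0, 0], [0, 0, 0]], yaw=[0, 0, 0], gripper=[0, 0, 0])

```text
t: 10.7
position: [428.9, -254.8, 171.5]
tool_rot: [[-0.004, 1.0, 0.001], [1.0, 0.004, 0.0], [0.0, 0.001, -1.0]]
wrist_force: [-0.2, -0.5, -0.4]
finger_gap: 0.995
grasp_force: 0.0
```

```bash
python3 - <<'E'
from h import *
for n in("top","scene"):
    d=optics.snapshot(n);print(n)
    for b in blobs(d,80,103):
        if abs(b[3][1])<450 and b[3][0]>300: print(*b)
print(avg()); cv2.imwrite("pics/a.png",d['image'])
E
```

```text
top
red 118 [330. 244.] [ 456.7 -103.8   89.2] [ 457.  -103.9   13.7] [27. 25. 14.]
red 136 [154. 259.] [427.  285.1  89.3] [427.  286.3  14.1] [24. 28. 14.]
yellow 126 [397. 257.] [ 427.2 -253.6   88.9] [ 427.5 -254.4   13.5] [27. 25. 12.]
green 127 [120. 195.] [570.1 369.3  89.1] [570.7 370.5  13.9] [25. 28. 13.]
blue 128 [272. 173.] [619.5  23.2  96.4] [621.1  23.4  13.7] [27. 25. 19.]
blue 125 [233. 259.] [424.2 110.6  89.3] [424.1 110.7  13.7] [24. 27.  8.]
scene
red 49 [330. 156.] [431.6 280.8  87.2] [431.1 284.7  14.7] [25. 29. 11.]
red 88 [232. 209.] [ 461.9 -108.5   87.6] [ 458.8 -105.9   15.7] [29. 28. 10.]
yellow 106 [169. 230.] [ 431.8 -258.6   87.5] [ 427.9 -257.2   16.5] [28. 27. 11.]
green 34 [389. 161.] [572.5 368.   89.3] [568.8 369.8  15.9] [24. 32.  9.]
blue 64 [287. 175.] [428.1 105.7  87.3] [424.9 108.5  15.5] [27. 29. 11.]
blue 129 [322. 213.] [626.3  17.5  92.6] [623.3  21.4  15.7] [29. 27. 20.]
(10.8, array([ 429.1, -254.5,  171.4]), array([-0.8,  0.6,  0. ]), 1.0)
```

View pics/a.png

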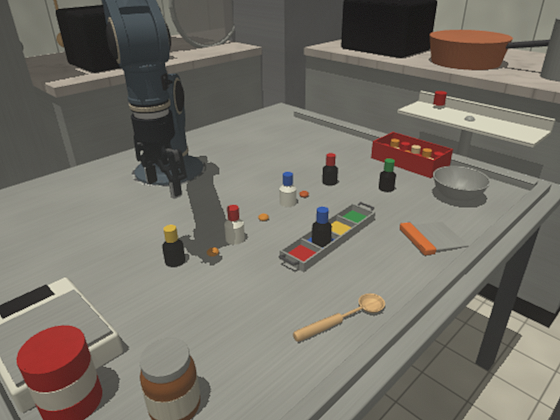

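The blue bottle stands in the blue bay at (321,228), and the gripper is above the yellow bottle at (172,245). Descend.

carry_out(delta_pos=[[0, 0, 0.3], [0, 0, 0.3], [0, 0, 0.3], [0, -0.01, 0.24], [0, 0, 0]], yaw=[0, 0, 0, 0, 0], gripper=[0, 0, 0, 0, 0])

```text
t: 11.3
position: [425.6, -253.7, 54.6]
tool_rot: [[-0.005, 1.0, -0.006], [1.0, 0.005, 0.004], [0.004, -0.006, -1.0]]
wrist_force: [-0.0, 0.1, 0.1]
finger_gap: 0.998
grasp_force: 0.0
```

carry_out(delta_pos=[[0, 0, 0], [0, 0, 0], [0, 0, 0], [0, 0, 0], [0, 0, 0], [0, 0, 0], [0, 0, 0], [0, 0, 0]], yaw=[0, 0, 0, 0, 0, 0, 0, 0], gripper=[1, 1, 1, 1, 1, 1, 1, 1])

```text
t: 12.1
position: [427.7, -256.4, 58.3]
tool_rot: [[-0.002, 1.0, 0.001], [1.0, 0.002, -0.001], [-0.001, 0.001, -1.0]]
wrist_force: [-0.9, 0.9, 6.2]
finger_gap: 0.317
grasp_force: 39.1
```

carry_out(delta_pos=[[0, 0, -0.15], [0, 0, -0.35], [0, 0, -0.35], [0, 0, -0.35], [0, 0, 0], [0, 0, 0]], yaw=[0, 0, 0, 0, 0, 0], gripper=[1, 1, 1, 1, 1, 1])

```text
t: 12.7
position: [426.9, -256.1, 177.7]
tool_rot: [[-0.002, 1.0, 0.001], [1.0, 0.002, -0.001], [-0.001, 0.001, -1.0]]
wrist_force: [0.2, -0.5, -2.2]
finger_gap: 0.316
grasp_force: 39.8
```

carry_out(delta_pos=[[0.4, 0.22, 0], [0.4, 0.22, 0], [0.4, 0.22, 0], [0.4, 0.22, 0], [0.4, 0.22, 0], [0.4, 0.22, 0], [0.4, 0.22, 0], [0.4, 0.22, 0]], yaw=[0, 0, 0, 0, 0, 0, 0, 0], gripper=[1, 1, 1, 1, 1, 1, 1, 1])

```text
t: 13.5
position: [601.8, 65.6, 174.9]
tool_rot: [[-0.002, 1.0, -0.004], [1.0, 0.002, -0.001], [-0.001, -0.004, -1.0]]
wrist_force: [0.1, -0.6, -1.3]
finger_gap: 0.316
grasp_force: 39.7
```

carry_out(delta_pos=[[0.28, 0.15, 0], [0, 0, 0], [0, 0, 0], [0, 0, 0]], yaw=[0, 0, 0, 0], gripper=[1, 1, 1, 1])

```text
t: 13.9
position: [616.4, 90.5, 175.7]
tool_rot: [[-0.0, 1.0, -0.003], [1.0, 0.0, -0.002], [-0.002, -0.003, -1.0]]
wrist_force: [0.6, 0.6, -1.2]
finger_gap: 0.314
grasp_force: 39.8
```

carry_out(delta_pos=[[0.02, 0.02, 0.3], [0, 0, 0.3], [0, 0, 0.2], [0, 0, 0.15], [0, 0, 0.1], [0, 0, 0], [0, 0, 0], [0, 0, 0]], yaw=[0, 0, 0, 0, 0, 0, 0, 0], gripper=[1, 1, 1, 1, 1, 1, 1, 1])

```text
t: 14.7
position: [620.3, 94.6, 73.5]
tool_rot: [[-0.002, 1.0, 0.002], [1.0, 0.002, 0.0], [0.0, 0.002, -1.0]]
wrist_force: [-0.6, 1.3, -0.9]
finger_gap: 0.315
grasp_force: 39.9
```

carry_out(delta_pos=[[0, 0, 0.02], [0, 0, 0], [0, 0, 0.01], [0, 0, 0], [0, 0, 0]], yaw=[0, 0, 0, 0, 0], gripper=[1, 1, 1, 1, 1])

```text
t: 15.2
position: [619.4, 94.4, 69.3]
tool_rot: [[-0.002, 1.0, -0.0], [1.0, 0.002, -0.0], [-0.0, -0.0, -1.0]]
wrist_force: [0.3, 0.4, -1.6]
finger_gap: 0.319
grasp_force: 39.9
```

carry_out(delta_pos=[[0, 0, 0.02], [0, 0, 0], [0, 0, 0]], yaw=[0, 0, 0], gripper=[1, 1, 1])

```text
t: 15.5
position: [619.4, 94.4, 67.2]
tool_rot: [[-0.002, 1.0, -0.0], [1.0, 0.002, -0.0], [-0.0, -0.0, -1.0]]
wrist_force: [0.1, 0.6, -0.7]
finger_gap: 0.314
grasp_force: 39.9
```

carry_out(delta_pos=[[0, 0, 0.01], [0, 0, 0], [0, 0, 0]], yaw=[0, 0, 0], gripper=[1, 1, 1])

```text
t: 15.8
position: [619.5, 94.5, 66.5]
tool_rot: [[-0.002, 1.0, 0.0], [1.0, 0.002, 0.0], [0.0, 0.0, -1.0]]
wrist_force: [-0.6, 0.4, 1.2]
finger_gap: 0.323
grasp_force: 40.1
```

Contact. Release, rise about 105 mm, and go on to the green bottle.

carry_out(delta_pos=[[0, 0, 0], [0, 0, 0], [0, 0, 0], [0, 0, 0], [0, 0, 0], [0, 0, 0], [0, 0, 0], [0, 0, 0]], yaw=[0, 0, 0, 0, 0, 0, 0, 0], gripper=[0.65, 0.6, 0.55, 0.45, 0.3, 0.1, 0, 0])

```text
t: 16.6
position: [619.4, 94.4, 66.3]
tool_rot: [[-0.002, 1.0, 0.0], [1.0, 0.002, -0.0], [-0.0, 0.0, -1.0]]
wrist_force: [0.6, 0.3, 0.2]
finger_gap: 0.999
grasp_force: 0.0
```

carry_out(delta_pos=[[0, 0, 0], [0, 0, 0], [0, 0, -0.1], [0, 0, -0.3], [0, 0, -0.3], [0, 0, -0.35], [0, 0, 0], [0, 0, 0]], yaw=[0, 0, 0, 0, 0, 0, 0, 0], gripper=[0, 0, 0, 0, 0, 0, 0, 0])

```text
t: 17.4
position: [619.9, 94.5, 172.8]
tool_rot: [[-0.002, 1.0, 0.003], [1.0, 0.002, 0.0], [0.0, 0.003, -1.0]]
wrist_force: [-0.3, 0.3, 0.1]
finger_gap: 0.999
grasp_force: 0.0
```

carry_out(delta_pos=[[0.35, -0.06, 0], [0.35, -0.06, 0], [0.35, -0.06, 0], [0.34, -0.06, 0], [0.34, -0.06, 0], [0.34, -0.06, 0], [0.34, -0.06, 0], [0.34, -0.06, 0]], yaw=[0, 0, 0, 0, 0, 0, 0, 0], gripper=[0, 0, 0, 0, 0, 0, 0, 0])

```text
t: 18.2
position: [569.8, 369.9, 169.6]
tool_rot: [[-0.002, 1.0, -0.002], [1.0, 0.002, -0.002], [-0.002, -0.002, -1.0]]
wrist_force: [0.8, -0.0, -0.1]
finger_gap: 0.999
grasp_force: 0.0
```

carry_out(delta_pos=[[0, 0, 0], [0, 0, 0], [0, 0, 0]], yaw=[0, 0, 0], gripper=[0, 0, 0])

```text
t: 18.5
position: [571.2, 367.5, 170.2]
tool_rot: [[-0.0, 1.0, -0.001], [1.0, 0.0, -0.002], [-0.002, -0.001, -1.0]]
wrist_force: [0.3, 0.2, -0.5]
finger_gap: 1.0
grasp_force: 0.0
```

carry_out(delta_pos=[[0, 0, 0.3], [0, 0, 0.3], [0, 0, 0.3], [0, 0, 0.24], [0, 0, 0], [0, 0, 0]], yaw=[0, 0, 0, 0, 0, 0], gripper=[0, 0, 0, 0, 0, 0])

```text
t: 19.1
position: [571.5, 368.1, 57.4]
tool_rot: [[-0.0, 1.0, -0.0], [1.0, 0.0, -0.001], [-0.001, -0.0, -1.0]]
wrist_force: [0.0, 0.6, 0.4]
finger_gap: 0.998
grasp_force: 0.0
```

carry_out(delta_pos=[[0, 0, 0], [0, 0, 0], [0, 0, 0], [0, 0, 0], [0, 0, 0], [0, 0, 0], [0, 0, 0], [0, 0, 0]], yaw=[0, 0, 0, 0, 0, 0, 0, 0], gripper=[1, 1, 1, 1, 1, 1, 1, 1])

```text
t: 19.9
position: [571.1, 369.6, 58.1]
tool_rot: [[-0.002, 1.0, 0.001], [1.0, 0.002, 0.0], [0.0, 0.001, -1.0]]
wrist_force: [-1.3, -0.7, 6.1]
finger_gap: 0.311
grasp_force: 39.5
```

carry_out(delta_pos=[[0, 0, -0.15], [0, 0, -0.35], [0, 0, -0.35], [0, 0, -0.35], [0, 0, 0], [0, 0, 0]], yaw=[0, 0, 0, 0, 0, 0], gripper=[1, 1, 1, 1, 1, 1])

```text
t: 20.5
position: [571.0, 369.4, 178.3]
tool_rot: [[-0.002, 1.0, 0.001], [1.0, 0.002, 0.001], [0.001, 0.001, -1.0]]
wrist_force: [0.4, 0.0, -2.4]
finger_gap: 0.319
grasp_force: 39.7
```

carry_out(delta_pos=[[-0.34, 0.07, 0], [-0.34, 0.07, 0], [-0.34, 0.07, 0], [-0.34, 0.07, 0], [-0.35, 0.08, 0], [-0.35, 0.08, 0], [0, 0, 0], [0, 0, 0]], yaw=[0, 0, 0, 0, 0, 0, 0, 0], gripper=[1, 1, 1, 1, 1, 1, 1, 1])

```text
t: 21.3
position: [614.6, 161.6, 175.5]
tool_rot: [[0.001, 1.0, -0.003], [1.0, -0.001, -0.001], [-0.001, -0.003, -1.0]]
wrist_force: [-0.5, 0.7, -2.3]
finger_gap: 0.315
grasp_force: 39.7
```

carry_out(delta_pos=[[0, 0, 0], [0, 0, 0.3], [0, 0, 0.3], [0, 0, 0.2], [0, 0, 0.15], [0, 0, 0.1], [0, 0, 0], [0, 0, 0]], yaw=[0, 0, 0, 0, 0, 0, 0, 0], gripper=[1, 1, 1, 1, 1, 1, 1, 1])

```text
t: 22.1
position: [615.7, 164.1, 73.0]
tool_rot: [[-0.003, 1.0, 0.001], [1.0, 0.003, 0.001], [0.001, 0.001, -1.0]]
wrist_force: [0.1, 0.2, -0.9]
finger_gap: 0.315
grasp_force: 39.7
```

carry_out(delta_pos=[[0, 0, 0.02], [0, 0, 0], [0, 0, 0.01], [0, 0, 0], [0, 0, 0]], yaw=[0, 0, 0, 0, 0], gripper=[1, 1, 1, 1, 1])

```text
t: 22.6
position: [615.3, 163.3, 69.5]
tool_rot: [[-0.002, 1.0, 0.0], [1.0, 0.002, -0.0], [-0.0, 0.0, -1.0]]
wrist_force: [0.0, -1.0, -0.4]
finger_gap: 0.313
grasp_force: 39.7
```

carry_out(delta_pos=[[0, 0, 0.02], [0, 0, 0], [0, 0, 0.01], [0, 0, 0], [0, 0, 0]], yaw=[0, 0, 0, 0, 0], gripper=[1, 1, 1, 1, 1])

```text
t: 23.1
position: [615.3, 163.4, 66.3]
tool_rot: [[-0.002, 1.0, -0.0], [1.0, 0.002, -0.0], [-0.0, -0.0, -1.0]]
wrist_force: [0.2, 1.2, -1.5]
finger_gap: 0.318
grasp_force: 39.9
```

carry_out(delta_pos=[[0, 0, 0.01], [0, 0, 0], [0, 0, 0]], yaw=[0, 0, 0], gripper=[1, 1, 1])

```text
t: 23.4
position: [615.4, 163.5, 66.2]
tool_rot: [[-0.002, 1.0, 0.0], [1.0, 0.002, -0.0], [-0.0, 0.0, -1.0]]
wrist_force: [-1.8, -1.3, 5.7]
finger_gap: 0.318
grasp_force: 40.2
```

carry_out(delta_pos=[[0, 0, 0], [0, 0, 0], [0, 0, 0], [0, 0, 0], [0, 0, 0], [0, 0, 0], [0, 0, 0], [0, 0, 0]], yaw=[0, 0, 0, 0, 0, 0, 0, 0], gripper=[0.65, 0.6, 0.55, 0.45, 0.3, 0.1, 0, 0])

```text
t: 24.2
position: [615.3, 163.4, 65.3]
tool_rot: [[-0.002, 1.0, 0.0], [1.0, 0.002, 0.0], [0.0, 0.0, -1.0]]
wrist_force: [-0.3, -0.2, 0.2]
finger_gap: 1.003
grasp_force: 0.0
```

carry_out(delta_pos=[[0, 0, 0], [0, 0, 0], [0, 0, -0.1], [0, 0, -0.3], [0, 0, -0.3], [0, 0, -0.35], [0, 0, 0], [0, 0, 0]], yaw=[0, 0, 0, 0, 0, 0, 0, 0], gripper=[0, 0, 0, 0, 0, 0, 0, 0])

```text
t: 25.0
position: [615.7, 163.6, 171.8]
tool_rot: [[-0.002, 1.0, 0.003], [1.0, 0.002, 0.0], [0.0, 0.003, -1.0]]
wrist_force: [-0.1, -0.9, -0.8]
finger_gap: 1.001
grasp_force: 0.0
```

carry_out(delta_pos=[[0.2, -0.31, 0], [0.2, -0.31, 0], [0.2, -0.31, 0], [0.2, -0.31, 0], [0.21, -0.32, 0], [0.21, -0.32, 0], [0, 0, 0], [0, 0, 0]], yaw=[0, 0, 0, 0, 0, 0, 0, 0], gripper=[0, 0, 0, 0, 0, 0, 0, 0])

```text
t: 25.8
position: [426.0, 284.9, 169.6]
tool_rot: [[-0.004, 1.0, -0.001], [1.0, 0.004, -0.001], [-0.001, -0.001, -1.0]]
wrist_force: [0.4, -0.5, -0.4]
finger_gap: 1.002
grasp_force: 0.0
```

```bash
python3 - <<'E'
from h import *
for n in("top","scene"):
    d=optics.snapshot(n);print(n)
    for b in blobs(d,80,103):
        if abs(b[3][1])<450 and b[3][0]>300: print(*b)
print(avg())
E
```

```text
top
red 113 [329. 244.] [ 456.7 -103.1   88.9] [ 457.1 -103.1   13.3] [27. 25. 12.]
red 136 [154. 259.] [427.1 285.   89.2] [426.9 286.6  14.3] [24. 28. 14.]
yellow 134 [241. 174.] [617.6  94.4  95.9] [618.9  94.9  13.8] [27. 26. 21.]
green 133 [210. 175.] [613.9 164.1  96.3] [614.6 164.9  13.9] [26. 27. 20.]
blue 130 [272. 173.] [619.6  23.3  95.9] [621.3  23.6  13.7] [27. 26. 22.]
blue 125 [233. 259.] [424.2 110.6  89.6] [424.2 110.8  13.7] [24. 27.  9.]
scene
red 50 [330. 157.] [431.6 281.   87. ] [430.8 284.7  14.5] [24. 28. 11.]
red 89 [232. 209.] [ 461.2 -108.6   87.7] [ 459.4 -106.9   14.8] [26. 28. 11.]
yellow 122 [341. 201.] [623.8  88.8  92.6] [618.9  91.3  15.7] [29. 28. 19.]
green 46 [357. 188.] [616.5 160.9  96.9] [616.4 161.2  14.3] [25. 29. 17.]
blue 65 [287. 175.] [428.1 105.8  87.4] [424.2 107.8  15.9] [30. 26. 11.]
blue 129 [322. 213.] [626.4  17.2  92.5] [623.8  21.4  15.2] [26. 29. 20.]
(25.9, array([427.6, 283.9, 169.6]), array([ 0.2, -0.9, -0.3]), 1.002)
```

Three bottles are in place with their cap tops at 98 mm. Now the red one.

carry_out(delta_pos=[[0, 0, 0.3], [0, 0, 0.3], [0, 0, 0.3], [0, 0, 0.23], [0, 0, 0], [0, 0, 0]], yaw=[0, 0, 0, 0, 0, 0], gripper=[0, 0, 0, 0, 0, 0])

```text
t: 26.5
position: [427.8, 284.5, 57.2]
tool_rot: [[-0.0, 1.0, -0.001], [1.0, 0.0, -0.0], [-0.0, -0.001, -1.0]]
wrist_force: [0.3, -0.0, 0.1]
finger_gap: 0.999
grasp_force: 0.0
```

carry_out(delta_pos=[[0, 0, 0], [0, 0, 0], [0, 0, 0], [0, 0, 0], [0, 0, 0], [0, 0, 0], [0, 0, 0], [0, 0, 0]], yaw=[0, 0, 0, 0, 0, 0, 0, 0], gripper=[1, 1, 1, 1, 1, 1, 1, 1])

```text
t: 27.3
position: [427.4, 285.3, 57.9]
tool_rot: [[-0.002, 1.0, 0.001], [1.0, 0.002, 0.0], [0.0, 0.001, -1.0]]
wrist_force: [-1.5, -0.8, 5.7]
finger_gap: 0.317
grasp_force: 39.2
```

carry_out(delta_pos=[[0, 0, -0.15], [0, 0, -0.35], [0, 0, -0.35], [0, 0, -0.35], [0, 0, 0], [0, 0, 0]], yaw=[0, 0, 0, 0, 0, 0], gripper=[1, 1, 1, 1, 1, 1])

```text
t: 27.9
position: [427.1, 284.9, 178.2]
tool_rot: [[-0.002, 1.0, 0.002], [1.0, 0.002, 0.0], [0.0, 0.002, -1.0]]
wrist_force: [-0.3, -0.0, -1.9]
finger_gap: 0.315
grasp_force: 39.7
```

carry_out(delta_pos=[[0, 0, -0.3], [-0.37, 0.22, 0], [-0.37, 0.22, 0], [-0.37, 0.22, 0], [-0.37, 0.22, 0], [-0.37, 0.22, 0], [-0.37, 0.22, 0], [-0.37, 0.22, 0]], yaw=[0, 0, 0, 0, 0, 0, 0, 0], gripper=[1, 1, 1, 1, 1, 1, 1, 1])

```text
t: 28.7
position: [581.0, 24.5, 205.4]
tool_rot: [[-0.002, 1.0, -0.004], [1.0, 0.002, -0.0], [-0.0, -0.004, -1.0]]
wrist_force: [0.5, 0.0, -1.4]
finger_gap: 0.316
grasp_force: 39.8
```

carry_out(delta_pos=[[-0.37, 0.22, 0], [-0.35, 0.22, 0], [0, 0, 0], [0, 0, 0], [0, 0, 0.3], [0, 0, 0], [0, 0, 0], [0, 0, 0]], yaw=[0, 0, 0, 0, 0, 0, 0, 0], gripper=[1, 1, 1, 1, 1, 1, 1, 1])

```text
t: 29.5
position: [625.9, -44.6, 178.3]
tool_rot: [[-0.003, 1.0, 0.001], [1.0, 0.003, 0.0], [0.0, 0.001, -1.0]]
wrist_force: [-0.5, -0.6, -1.8]
finger_gap: 0.313
grasp_force: 39.8
```

carry_out(delta_pos=[[-0.01, 0, 0], [0, 0, 0.3], [0, 0, 0.3], [0, 0, 0.2], [0, 0, 0.15], [0, 0, 0.1], [0, 0, 0], [0, 0, 0]], yaw=[0, 0, 0, 0, 0, 0, 0, 0], gripper=[1, 1, 1, 1, 1, 1, 1, 1])

```text
t: 30.3
position: [626.4, -46.5, 73.2]
tool_rot: [[-0.002, 1.0, 0.002], [1.0, 0.002, -0.0], [-0.0, 0.002, -1.0]]
wrist_force: [0.5, 0.6, 0.2]
finger_gap: 0.313
grasp_force: 39.8
```

carry_out(delta_pos=[[0, 0, 0.02], [0, 0, 0], [0, 0, 0.02], [0, 0, 0], [0, 0, 0]], yaw=[0, 0, 0, 0, 0], gripper=[1, 1, 1, 1, 1])

```text
t: 30.8
position: [625.7, -46.6, 68.4]
tool_rot: [[-0.002, 1.0, 0.0], [1.0, 0.002, -0.0], [-0.0, 0.0, -1.0]]
wrist_force: [-0.1, 0.3, -0.0]
finger_gap: 0.318
grasp_force: 39.8
```

carry_out(delta_pos=[[0, 0, 0.01], [0, 0, 0], [0, 0, 0]], yaw=[0, 0, 0], gripper=[1, 1, 1])

```text
t: 31.1
position: [625.7, -46.6, 67.3]
tool_rot: [[-0.002, 1.0, -0.0], [1.0, 0.002, -0.0], [-0.0, -0.0, -1.0]]
wrist_force: [0.6, -1.4, -0.7]
finger_gap: 0.314
grasp_force: 39.8
```

carry_out(delta_pos=[[0, 0, 0.01], [0, 0, 0], [0, 0, 0]], yaw=[0, 0, 0], gripper=[1, 1, 1])

```text
t: 31.4
position: [625.7, -46.6, 66.3]
tool_rot: [[-0.002, 1.0, -0.0], [1.0, 0.002, -0.0], [-0.0, -0.0, -1.0]]
wrist_force: [-0.7, -0.4, -0.4]
finger_gap: 0.314
grasp_force: 39.8
```

carry_out(delta_pos=[[0, 0, 0.01], [0, 0, 0], [0, 0, 0]], yaw=[0, 0, 0], gripper=[1, 1, 1])

```text
t: 31.7
position: [625.8, -46.6, 66.0]
tool_rot: [[-0.002, 1.0, 0.0], [1.0, 0.002, -0.0], [-0.0, 0.0, -1.0]]
wrist_force: [-2.1, -0.6, 5.6]
finger_gap: 0.316
grasp_force: 40.3
```

carry_out(delta_pos=[[0, 0, 0], [0, 0, 0], [0, 0, 0], [0, 0, 0], [0, 0, 0], [0, 0, 0], [0, 0, 0], [0, 0, 0]], yaw=[0, 0, 0, 0, 0, 0, 0, 0], gripper=[0.65, 0.6, 0.55, 0.45, 0.3, 0.1, 0, 0])

```text
t: 32.5
position: [625.7, -46.6, 65.3]
tool_rot: [[-0.002, 1.0, 0.0], [1.0, 0.002, -0.0], [-0.0, 0.0, -1.0]]
wrist_force: [0.2, 0.2, -0.9]
finger_gap: 1.001
grasp_force: 0.0
```

carry_out(delta_pos=[[0, 0, 0], [0, 0, 0], [0, 0, -0.1], [0, 0, -0.3], [0, 0, -0.3], [0, 0, -0.35], [0, 0, -0.3], [0, 0, 0]], yaw=[0, 0, 0, 0, 0, 0, 0, 0], gripper=[0, 0, 0, 0, 0, 0, 0, 0])

```text
t: 33.3
position: [628.7, -46.1, 206.3]
tool_rot: [[-0.002, 1.0, 0.01], [1.0, 0.002, -0.0], [-0.001, 0.01, -1.0]]
wrist_force: [-0.5, 0.5, 0.7]
finger_gap: 1.001
grasp_force: 0.0
```

carry_out(delta_pos=[[-0.4, 0, 0], [-0.4, 0, 0], [-0.4, 0, 0], [-0.4, 0, 0], [-0.4, 0, 0], [-0.4, 0, 0], [0, 0, 0], [0, 0, 0]], yaw=[0, 0, 0, 0, 0, 0, 0, 0], gripper=[0, 0, 0, 0, 0, 0, 0, 0])

```text
t: 34.1
position: [625.4, -287.8, 199.6]
tool_rot: [[0.001, 1.0, -0.001], [1.0, -0.001, 0.001], [0.001, -0.001, -1.0]]
wrist_force: [-0.6, 1.2, -0.6]
finger_gap: 0.999
grasp_force: 0.0
```

```bash
python3 - <<'E'
from h import *
for n in("top","scene"):
    d=optics.snapshot(n);cv2.imwrite(f"pics/{n}_end.png",d['image']);print(n)
    for b in blobs(d,80,103):
        if abs(b[3][1])<450 and b[3][0]>300: print(*b)
print(avg())
E
```

```text
top
red 126 [302. 171.] [623.8 -44.4  96.3] [625.4 -44.7  13.9] [25. 27. 20.]
red 115 [329. 244.] [ 456.7 -103.6   89.3] [ 457.1 -103.5   13.5] [27. 25. 10.]
yellow 134 [241. 174.] [617.4  94.4  95.9] [618.9  95.2  13.9] [28. 27. 21.]
green 131 [210. 175.] [613.7 164.3  96.4] [615.4 164.7  13.9] [27. 27. 21.]
blue 128 [272. 172.] [619.7  23.4  96.3] [621.1  23.4  13.9] [27. 26. 20.]
blue 125 [233. 259.] [424.2 110.6  89.5] [424.2 110.7  13.6] [24. 27. 11.]
scene
red 24 [234. 211.] [ 469.3 -108.9   85.2] [ 467.1 -108.2    7.6] [ 8. 15.  8.]
red 136 [303. 225.] [630.6 -50.5  93.3] [626.6 -47.4  15.2] [29. 28. 20.]
yellow 120 [341. 201.] [623.9  88.8  92.8] [621.5  93.8  15.4] [27. 30. 20.]
green 47 [357. 188.] [615.8 161.7  96.3] [615.1 163.1  13.5] [23. 27. 19.]
blue 65 [287. 175.] [428.4 105.7  87.2] [425.8 108.9  15.1] [28. 27. 11.]
blue 126 [322. 213.] [626.4  17.4  92.8] [624.4  21.6  15.2] [26. 28. 20.]
(34.2, array([ 626.3, -284.7,  200.1]), array([0.2, 0.1, 0.2]), 1.004)
```

View pics/scene_end.png

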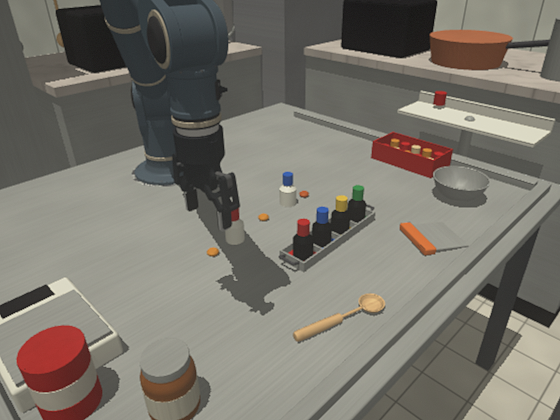

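View pics/top_end.png

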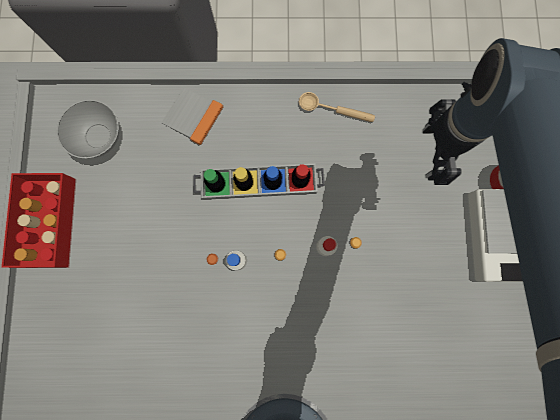

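All four black bottles stand upright on their matching pads, at top-view columns 210, 241, 272 and 302. The white bottles at (235,260) and (329,245) have not moved, and the arm is clear.

```bash
python3 -c "
from station import ctrl
print(ctrl.finish_job())"
```

```text
the job is handed in; nothing more can be done
None
```

The job is handed in: all four black bottles stand upright in the tray on the pads matching their caps, the two white bottles were left where they stood, and it took about 34 s.

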